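# Turn the egg warmer down and lift the egg out with tongs

## Robot

A 6-joint arm with a two-finger parallel gripper is mounted at the origin on the work surface. World frame = base frame: x ahead of the robot, y to its left, z up, the work surface at z = 0. Lengths are in m, angles in rad, forces in N, time in s.
With the tool pointing down it reaches from about 0.3 to 0.775 m from the base axis. Payload 14.6 kg.
Tool frame: the origin (TCP) lies on the centre line of the jaws, within the pads' length; the fingertips stand ctrl.tcp_to_tips ahead of it and the grasp point (between the pads) lies 2 mm behind it (ctrl.tcp_to_tips is the distance from the TCP to the fingertips, in m); z points along the fingers, y is the line along which they close (so a half turn about z gives the same grasp; the last joint's range is limited). The gripper opens to 94 mm and grips with 3 to 60 N. Pads are 16 mm wide; open, the fingers measure 119 mm over their backs; the gripper's body (75 mm by 177 mm) begins 78 mm behind the grasp point.
Start: joints at [1.231, 0.3, 1.521, -0, 1.321, -0.067], TCP at [0.148, 0.53, 0.186] pointing down, gripper open.
Joint ranges: [-3.03, 3.03], [-0.79, 2.21], [0.23, 2.52], [-1.04, 4.18], [0, 3.07], [-2.55, 2.55]. Speed limits (rad/s): [2.22, 2.22, 2.57, 3.14, 3.14, 3.14].

## Interface

Orientations are given as [roll, pitch, yaw] about the fixed x, y, z axes, in that order (R = Rz(yaw) Ry(pitch) Rx(roll)).
In Python, from station import telemetry, viewer, hand_in, ctrl gives the robot as it stands.
- The arm moves only by the tool step_arm, never from a script. Its argument "plan" is a list of rows, each an object of numbers: "dx", "dy", "dz": the shift along the tool's x, y, z scaled (see below); "rx", "ry", "rz": the turn, a rotation vector about the tool's x, y, z scaled (see below); "claw": the closure, from 0 (fully open) to 1 (shut). In form: [{"dx": .., "dy": .., "dz": .., "rx": .., "ry": .., "rz": .., "claw": ..}, ...]. A call has 1 to 10 rows; each row shifts and turns the commanded pose from where the row before left it, along the tool's axes as they then stand; what a row does not reach is not made up. The controller multiplies each number of a shift by 0.1 m and each number of a turn by 90 degrees. A row lasts 1/10 s, in which the tool goes at most 50 mm and 8.59 degrees, less where a joint would pass 70% of its speed; a pose out of reach is approached as far as the arm can. A call with a number of a shift or a turn outside -1 to 1 is refused whole. A call with a gripper value outside its range is refused whole. The fingers move at their own pace and stop on an object; "grip_force" is the grip in N (left out, the last holds). Time passes only in rows, so rows that do not move let the fingers close. It gives the time, the measured TCP pose, the force, the opening and the grip force at its end, in the units of the state.
- telemetry.get_obs(): the state, without advancing time (a new reading comes with each control period).
- viewer.camera(name): name is "side" or "top"; returns a dict with "img" (480x640x3 uint8, red, green, blue), "z_map" (480x640 float32, m along the optical axis (not along the pixel's ray), 0 where there is no reading), "fx", "fy", "cx", "cy" (pixels), "R" (3x3) and "t" (3): a world point X has camera coordinates R X + t. Camera axes: x right, y down, z forward; pixel columns grow to the right and rows downward; lengths in m; the calibration is good to about 2 mm. A picture is of the moment at which its call begins.
- hand_in(): hands the job in; it is judged then, once.
Trained networks look in a picture, given as the dict that the camera call returned (one of the last four; its "shot" number tells which), for a name from the list of things; names that differ only in an ending like _2 or _b are one class to them, and where a whole thing is asked for, a point or a joint stands for the part that bears it (a point fixed in the world has none). Each returns a list of dicts, best first, with "score" (0 to 1); they miss things now and then, are a little off and sometimes report something else, mostly with a low value. They report only what shows in the picture. A call takes as long as a camera call. They do not tell look-alikes from the thing itself.
- viewer.recognise(target, picture): "rect" ([left, top, right, bottom] in pixels, round what is visible of it).
The state is a dict: "time_s": time; "qpos": joint angles; "joint_vel": joint speeds; "tau": joint torques, N m; "ee_pos": TCP position; "eef_rot": TCP orientation; "force": force on the tool from outside, world axes, zero at the start; "moment": the same for the moment, N m; "grip_width": finger opening in m; "grip_force": force on a finger pad.
Only numpy, scipy, OpenCV 4.12 (cv2) and the standard library are available. Lean on these libraries where they do the work, as an engineer would, in place of code of your own. Each camera call takes 0.05 s, during which the arm holds its last target. There are 200 camera calls.

## Task

Turn the egg warmer's dial clockwise until its pointer is at the one long mark and let go of it. Then take the tongs from the open drawer, close their ring ends round the egg and lift it out of its cup to at least 10 cm above where it sat. Finish holding the egg still up there in the tongs, with the tongs in your grip; never touch the egg with anything but the tongs, and leave the mould and the spoon in the drawer where they are.

Things in the scene. Friction and masses are not known exactly. Their poses are not given: they have to be found in the camera images.
- warmer: Fixed white egg warmer 170 (x) x 250 (y) mm, flat deck 36 mm high. Origin: centre of its underside on the work surface; x away from the robot at yaw 0, y left. On the deck are three steel cups, rings 32 mm outside, 24 inside, 14 tall: the egg's at (-25, 65) mm, empty ones at (45, 35) and (45, 95). Dial axis at (-25, -65) mm.
- dial_grip (a point): Point to grip on the dial's upright axis, 60 mm above the work surface. The dial is a 46 mm disc, 3 mm high, on the warmer's deck (36 mm) under an upright black bar 13 mm thick, from 22 mm behind the axis to 14 mm ahead, top 31 mm above the deck; a 6 mm thin nose with a white line reaches 23 mm ahead: the pointer. Grip across the 13 mm.
- dial (a joint): Dial angle, rad: grows clockwise seen from above, 0 to 2.4, needs about 0.04 N m, stays where left. At value v the pointer lies at the angle (1.0 - v) rad, anticlockwise from the warmer's x axis. Short marks at 0, 0.4, 0.8, 1.2, 2.0 and 2.4; the one long thick mark at 1.6. Starts at 0.2 to 0.9.
- egg_center (a point): Middle of a loose hen's egg at its girth: 44 mm across, 58 mm tall, upright in its cup, blunt end down, about 58 g. This point is 27 mm above its lower end, 22 mm above the cup's rim and 72 mm above the work surface at the start.
- tongs_grip (a point): Middle of the tongs (90 g, 225 mm long) between two dark rubber grip panels, 19 mm above their underside; they lie flat in the drawer. x runs along the tongs to the ring ends, y across (as they close), z up. Panels: 50 mm long, 24 high, centred here; outer faces 58 mm apart at rest, about 36 with the egg held. The pivot, a 26 mm thick, 38 mm tall post, is 105 mm behind.
- tongs_tip (a point): Point midway between the tongs' two ring ends, 85 mm ahead of tongs_grip along x, same height. The rings stand upright along the tongs, of 5 mm wire, 38 mm across outside, 28 inside; the clear gap is 77 mm at rest and shrinks 3.6 mm for each 2 mm that the panels close. They seat on the egg's two sides when this point is at its middle.
- tong_left (a joint): Closing angle of one arm of the tongs, rad (both arms move alike): 0 at rest (open), about 0.11 on the egg, at most 0.19. A spring opens them: closing starts at about 5.5 N on each panel and takes 8 N at the egg's width, so that squeezed only to 50 to 54 mm they can be carried open. A grip of 20 to 25 N holds the egg safely. Panels lie parallel at 48 mm.
- drawer: Shallow wooden drawer, pulled out, fixed: 360 (x) x 400 (y) mm, walls 40 mm high, floor 6 mm thick; on the robot's side a white front 46 mm high with a bar handle. Origin: centre of its underside on the work surface. The tongs lie in its right half; three rice paddles are fixed in its left half, below 30 mm high.
- mould: White plastic nigiri mould, an open tray 50 x 130 x 28 mm with three cells, in the drawer's far left corner. Origin: centre of its underside. Leave alone.
- spoon: Stainless steel spoon, 150 mm long, lying across the drawer's far end beyond the tongs. Origin: on its underside. Leave alone.
Not all that is in view belongs to the job. What is shaped like the part that bears tongs_grip but orange is not meant.

How it is judged:
On the way, in this order (a step that is already met when the one before it is completed fails the run):
1. the dial points at the long mark and is let go, the egg still in its cup (value of joint dial between 1.45 and 1.75 rad and contact force between the fingers and dial below 0.1 N and distance of egg_center from where it was at the start of the episode below 0.015 m), for 0.3 s.
2. the tongs are gripped and lifted out of the drawer, the egg still in its cup (z of tongs_grip in the frame of drawer above 0.06 m and contact force between the fingers and tongs above 0.5 N and distance of egg_center from where it was at the start of the episode below 0.015 m), for 0.2 s.
3. the egg is held in the tongs and lifted at least 10 cm (z of egg_center in the frame of warmer above 0.1726 m and contact force between tongs and egg above 0.4 N and contact force between the fingers and tongs above 0.5 N and contact force between the arm and egg below 0.1 N and distance between egg_center and tongs_tip below 0.025 m), for 0.2 s.
At the end, for the whole second after the job is handed in: Dial within 9 degrees of the long mark; egg still, 100 mm or more above where it sat, within 25 mm of the midpoint of the tongs' rings, pressed by the tongs, which the fingers hold; fingers and arm off the egg, tongs off warmer and drawer, mould and spoon within 30 mm of their starts (all of step 3 and value of joint dial between 1.45 and 1.75 rad and contact force between each of egg, tongs and warmer below 0.05 N and contact force between tongs and drawer below 0.05 N and linear speed of egg below 0.04 m/s and distance of each of mould, spoon from where it was at the start of the episode below 0.03 m and contact force between the fingers and egg below 0.1 N); the arm keeps its last pose, push and grip.
It fails at once if the arm or its fingers touch the egg (contact force between the arm and egg above 0.5 N).
It fails at once if the fingers touch the egg (contact force between the fingers and egg above 0.5 N).
It fails at once if a bystander is disturbed (distance of any of mould, spoon from where it was at the start of the episode above 0.03 m).
It also fails if it takes over 61 s, if anything falls off the work surface, if the arm or the gripper's body presses on something with over 40 N, if the wrist force passes 120 N, or if a joint passes its speed limit or range.

## Working session

There is one attempt and no reset: what is moved stays moved. The work goes in short steps, Python scripts to look and compute and a tool call to move; the robot and the scene stay as the last step left them, time stands still between calls to the robot, and variables do not carry over. Pictures are saved under pics/ and viewed, at most 10 in all, crops included, and the job is handed in when it is done.

Besides the shell and the picture viewer there is one more tool, called as name(argument=value, ...), one argument or row to a line, values as JSON. step_arm: Moves the arm, as the interface text tells. Shifts and turns lie within -1 to 1; 1 stands for 0.1 m of shift or 90 degrees of turn. Its arguments: {"type":"object","properties":{"plan":{"type":"array"},"grip_force":{"type":"number"}},"required":["plan"]}

```bash
mkdir -p pics; cat > h.py <<'E'
import numpy as np, cv2
from station import telemetry, viewer, hand_in, ctrl
def world(p,u,v,z=None):
    d=p["z_map"][int(v),int(u)] if z is None else z
    c=np.array([(u-p["cx"])/p["fx"]*d,(v-p["cy"])/p["fy"]*d,d]); return p["R"].T@(c-p["t"])
def cloud(p):
    v,u=np.mgrid[:480,:640]; d=p["z_map"]
    c=np.stack([(u-p["cx"])/p["fx"]*d,(v-p["cy"])/p["fy"]*d,d],-1); return (c-p["t"])@p["R"]
def pix(p,X):
    c=p["R"]@np.array(X)+p["t"]; return c[0]/c[2]*p["fx"]+p["cx"],c[1]/c[2]*p["fy"]+p["cy"]
def save(n,img): cv2.imwrite("pics/"+n,img[...,::-1])
E
python3 - <<'E'
from h import *
print(ctrl.tcp_to_tips, telemetry.get_obs())
p=viewer.camera("top"); q=viewer.camera("side")
for n,x in(("top",p),("side",q)):
    save(n+"0.png",x["img"]); print(n,x["R"].round(3).tolist(),x["t"],x["fx"])
    for t in ["warmer","dial_grip","egg_center","tongs_grip","drawer","spoon","mould"]:
        print(t,[(np.round(r["rect"]).tolist(),round(r["score"],2)) for r in viewer.recognise(t,x)[:3]])
np.savez("p0.npz",**{"t_"+k:p[k] for k in p},**{"s_"+k:q[k] for k in q})
E
```

```text
0.017 {'time_s': 0.0, 'qpos': array([ 1.23138339e+00,  3.00462935e-01,  1.52158214e+00,  3.74164622e-06,
        1.32069028e+00, -6.66226801e-02]), 'joint_vel': array([ 0.00068361,  0.00169915,  0.00131827, -0.00239942,  0.00029141,
       -0.00068946]), 'tau': array([-1.18031963e-03, -5.31807232e+01, -3.52739275e+01,  7.07697007e-02,
        2.44154624e-02, -1.25396450e-04]), 'ee_pos': array([0.14810014, 0.52939126, 0.18539037]), 'eef_rot': array([-3.14045273e+00, -7.96896957e-05,  2.86880143e+00]), 'force': array([-0.2798779 , -0.59300365,  0.41349616]), 'moment': array([ 0.02580605, -0.02155814, -0.0298044 ]), 'grip_force': 0.0, 'grip_width': 0.09392649336115722}
top [[-0.02, -1.0, -0.024], [-0.985, 0.024, -0.173], [0.173, 0.021, -0.985]] [0.04530224 0.48839069 0.99607893] 464.27816151925674
warmer [([378.0, 155.0, 491.0, 227.0], 0.68)]
dial_grip [([384.0, 153.0, 491.0, 227.0], 0.67), ([457.0, 184.0, 477.0, 209.0], 0.32)]
egg_center [([401.0, 184.0, 420.0, 203.0], 0.52)]
tongs_grip [([239.0, 170.0, 279.0, 261.0], 0.74), ([153.0, 345.0, 239.0, 434.0], 0.69)]
drawer [([137.0, 99.0, 327.0, 301.0], 0.71)]
spoon [([234.0, 136.0, 297.0, 157.0], 0.65)]
mould [([154.0, 154.0, 214.0, 180.0], 0.78)]
side [[0.86, -0.51, 0.014], [-0.321, -0.563, -0.761], [0.396, 0.65, -0.648]] [-0.38289607  0.23903618  1.00204255] 549.0528874127559
warmer [([382.0, 265.0, 534.0, 382.0], 0.72)]
dial_grip [([386.0, 262.0, 534.0, 386.0], 0.64)]
egg_center [([418.0, 270.0, 437.0, 295.0], 0.68)]
tongs_grip [([286.0, 197.0, 376.0, 244.0], 0.87), ([125.0, 213.0, 200.0, 249.0], 0.59)]
drawer [([218.0, 137.0, 457.0, 278.0], 0.66)]
spoon [([363.0, 179.0, 404.0, 218.0], 0.63)]
mould [([308.0, 149.0, 352.0, 185.0], 0.73)]
```

View pics/top0.png

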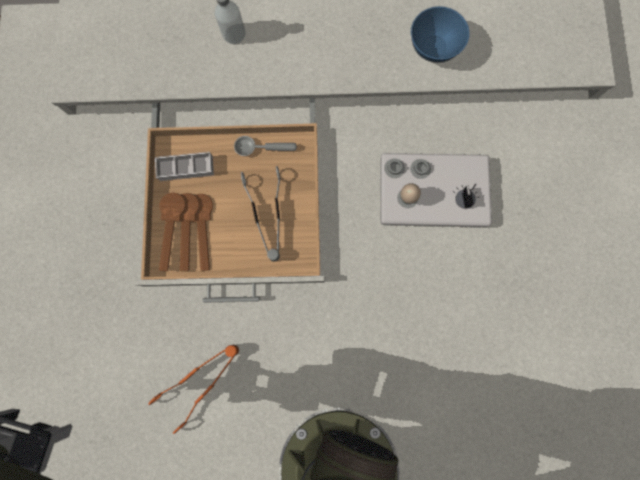

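View pics/side0.png

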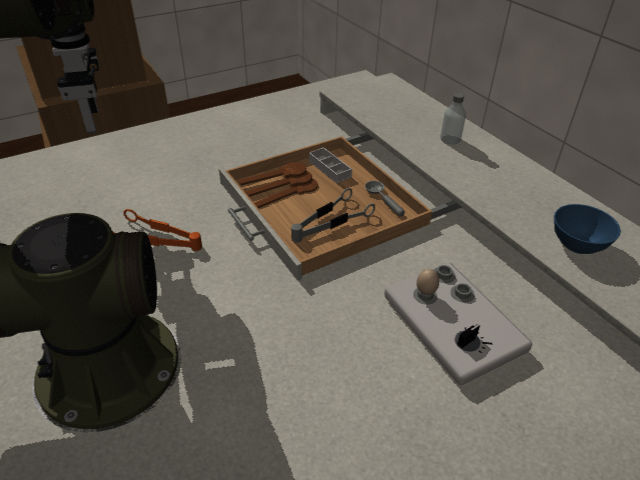

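The top view shows the steel tongs with black panels at (267,215) in the drawer. The look-alikes are the orange tongs at (195,390), a decoy, and the paddles at (185,230). The egg is at (410,194), the dial at (467,196), the spoon at (265,147) and the mould at (184,166). I choose the steel tongs, and next I measure and check a crop.

```bash
python3 - <<'E'
from h import *
f=np.load("p0.npz"); p={k[2:]:f[k] for k in f if k[0]=="t"}; q={k[2:]:f[k] for k in f if k[0]=="s"}
for n,x in (("top",p),("side",q)):
    W=cloud(x); g=x["img"].astype(int)
    m=(W[...,2]>.028)&(W[...,2]<.045)&(W[...,0]>.3)&(W[...,0]<.75)&(W[...,1]<-.07)&(W[...,1]>-.4)
    P=W[m][:,:2]; r=cv2.minAreaRect((P*1000).astype(np.float32)); print(n,"warmer",r,np.median(W[m][:,2]),m.sum())
    c=np.array(r[0])/1000
    e=(W[...,2]>.055)&(np.hypot(W[...,0]-c[0],W[...,1]-c[1])<.15)
    n2,l,s,ce=cv2.connectedComponentsWithStats(e.astype(np.uint8))
    for i in range(1,n2):
        if s[i,4]>15: print(" hi",s[i].tolist(),W[l==i].mean(0).round(4),W[l==i].max(0).round(4))
    # drawer dark panels
    d=(g.max(-1)<50)&(W[...,0]>.3)&(W[...,0]<.75)&(W[...,1]<.25)&(W[...,1]>0)&(W[...,2]>.018)
    n2,l,s,ce=cv2.connectedComponentsWithStats(d.astype(np.uint8))
    for i in range(1,n2):
        if s[i,4]>15: print(" dark",s[i].tolist(),W[l==i].mean(0).round(4),W[l==i].max(0).round(4))
    d=(W[...,0]>.2)&(W[...,0]<.85)&(W[...,1]<.5)&(W[...,1]>-.05)&(W[...,2]>.035)&(W[...,2]<.05)
    n2,l,s,ce=cv2.connectedComponentsWithStats(d.astype(np.uint8))
    for i in range(1,n2):
        if s[i,4]>15: print(" z>35",s[i].tolist(),W[l==i].mean(0).round(4),W[l==i].min(0).round(3),W[l==i].max(0).round(3))
a=cv2.resize(p["img"][160:270,225:305],None,fx=5,fy=5,interpolation=cv2.INTER_CUBIC)
b=cv2.resize(p["img"][170:225,440:480],None,fx=10,fy=10,interpolation=cv2.INTER_CUBIC)
save("crop.png",np.hstack([a,b]))
E
```

```text
top warmer ((609.8985595703125, -239.62049865722656), (249.2388916015625, 170.37771606445312), 87.26903533935547) 0.036287754295357466 7053
 hi [400, 183, 21, 21, 325] [ 0.5835 -0.1702  0.0918] [ 0.6083 -0.1518  0.1066]
 hi [464, 186, 10, 21, 136] [ 0.5796 -0.302   0.0656] [ 0.604  -0.2954  0.0723]
 z>35 [135, 123, 189, 163, 2939] [0.5303 0.2373 0.0418] [0.402 0.022 0.035] [0.776 0.44  0.05 ]
 z>35 [276, 166, 3, 12, 23] [0.6576 0.1236 0.0407] [0.645 0.121 0.037] [0.673 0.126 0.044]
 z>35 [241, 173, 4, 12, 24] [0.6438 0.2044 0.0403] [0.631 0.2   0.036] [0.658 0.207 0.045]
 z>35 [275, 198, 4, 21, 49] [0.5718 0.1252 0.037 ] [0.549 0.122 0.035] [0.596 0.129 0.042]
 z>35 [251, 202, 4, 9, 20] [0.578  0.1801 0.0371] [0.568 0.176 0.035] [0.588 0.184 0.04 ]
 z>35 [253, 212, 4, 11, 20] [0.5519 0.1749 0.0377] [0.54  0.171 0.035] [0.564 0.179 0.042]
 z>35 [267, 249, 11, 12, 108] [0.4645 0.1349 0.0435] [0.452 0.124 0.036] [0.477 0.147 0.048]
 z>35 [225, 345, 12, 12, 103] [0.2556 0.228  0.038 ] [0.244 0.215 0.035] [0.268 0.239 0.044]
side warmer ((608.1327514648438, -240.41778564453125), (251.81553649902344, 171.78543090820312), 87.22570037841797) 0.03445084861790992 7647
 hi [416, 269, 23, 26, 466] [ 0.5794 -0.1814  0.0844] [ 0.6064 -0.1543  0.1042]
 hi [459, 324, 21, 18, 184] [ 0.5777 -0.3053  0.0636] [ 0.6036 -0.2965  0.0685]
 dark [301, 197, 42, 29, 187] [0.5511 0.1717 0.0267] [0.6281 0.1995 0.0384]
 dark [292, 212, 73, 27, 359] [0.5326 0.1234 0.0269] [0.6426 0.1339 0.0418]
 z>35 [219, 136, 213, 133, 1784] [0.5169 0.1872 0.04  ] [0.4   0.018 0.035] [0.776 0.438 0.05 ]
 z>35 [286, 139, 45, 16, 89] [0.662  0.426  0.0378] [0.595 0.419 0.035] [0.735 0.433 0.042]
 z>35 [365, 203, 8, 6, 18] [0.6555 0.1221 0.0383] [0.645 0.117 0.035] [0.666 0.127 0.042]
 z>35 [291, 224, 11, 9, 80] [0.4625 0.1319 0.0409] [0.451 0.12  0.035] [0.476 0.149 0.045]
 z>35 [189, 232, 11, 8, 45] [0.2537 0.2267 0.0367] [0.243 0.214 0.035] [0.266 0.24  0.039]
```

View pics/crop.png

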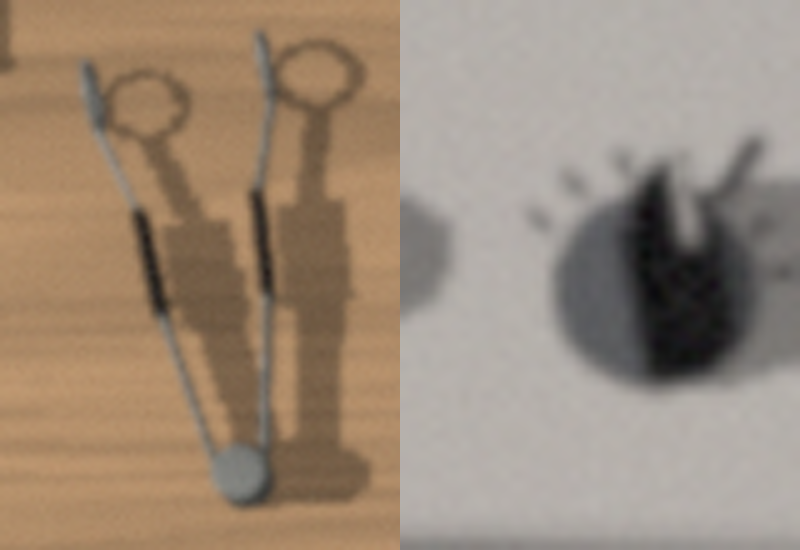

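The crop confirms the steel tongs: black panels at about (255,212) and (277,208), pivot at (273,254). The dial's pointer is left of the long thick mark, which is upper right. I measure the bar direction.

```bash
python3 - <<'E'
from h import *
f=np.load("p0.npz")
for pre in "ts":
    x={k[2:]:f[k] for k in f if k[0]==pre}; W=cloud(x)
    m=(W[...,2]>.058)&(np.hypot(W[...,0]-.581,W[...,1]+.304)<.035)
    P=(W[m][:,:2]*1000).astype(np.float32); vx,vy,x0,y0=cv2.fitLine(P,cv2.DIST_L2,0,.01,.01).ravel()
    if vx<0: vx,vy=-vx,-vy
    print(pre,np.degrees(np.arctan2(vy,vx)),x0,y0,cv2.minAreaRect(P),"v",1.0-(np.arctan2(vy,vx)+.048))
E
```

```text
t 6.023136 579.9472 -302.1702 ((581.9183349609375, -302.6195373535156), (44.55512619018555, 14.0610990524292), 8.026361465454102) v 0.84687644
s 5.756158 577.9413 -305.02573 ((580.2528076171875, -303.3719482421875), (46.53893280029297, 15.144919395446777), 7.306772232055664) v 0.8515361
```

step_arm(
  plan=[
    {"rz": -0.082,"claw": 0},
    {"rz": -0.082,"claw": 0},
    {"rz": -0.082,"claw": 0},
    {"dx": -0.168,"dy": -0.4385,"claw": 0},
    {"dx": -0.168,"dy": -0.4385,"claw": 0},
    {"dx": -0.168,"dy": -0.4385,"claw": 0},
    {"dx": -0.168,"dy": -0.4385,"claw": 0},
    {"dx": -0.168,"dy": -0.4385,"claw": 0},
    {"dx": -0.168,"dy": -0.4385,"claw": 0},
    {"dx": -0.168,"dy": -0.4385,"claw": 0},
  ],
)

```text
$.plan[0]: bad value
```

step_arm(
  plan=[
    {"dx": -0.168,"dy": -0.4385,"claw": 0},
    {"dx": -0.168,"dy": -0.4385,"claw": 0},
    {"dx": -0.168,"dy": -0.4385,"claw": 0},
    {"dx": -0.168,"dy": -0.4385,"claw": 0},
    {"dx": -0.168,"dy": -0.4385,"claw": 0},
    {"dx": -0.168,"dy": -0.4385,"claw": 0},
    {"dx": -0.168,"dy": -0.4385,"claw": 0},
    {"dx": -0.168,"dy": -0.4385,"claw": 0.3},
    {"dx": -0.168,"dy": -0.4385,"claw": 0.4},
    {"dx": -0.168,"dy": -0.4385,"claw": 0.4},
  ],
)

```text
$.plan[0]: bad value
```

```bash
cat >> h.py <<'E'
from scipy.spatial.transform import Rotation as Ro
def go(xyz,yaw):
    "numbers (units) for turning first to yaw (tool down), then shifting to xyz"
    o=telemetry.get_obs(); G=Ro.from_euler("xyz",[np.pi,0,np.radians(yaw)])
    r=(Ro.from_euler("xyz",o["eef_rot"]).inv()*G).as_rotvec()/(np.pi/2)
    d=G.inv().apply(np.array(xyz)-o["ee_pos"])/.1
    print("t",round(o["time_s"],2),"pos",o["ee_pos"].round(4),"yaw",np.degrees(o["eef_rot"]).round(1),"F",o["force"].round(1),"w",round(o["grip_width"],4),"gf",round(o["grip_force"],1),"q6",o["qpos"][5].round(2))
    print("r",r.round(4),"d",d.round(4))
E
python3 -c "
from h import *
go([.581,-.304,.06],186.5)"
```

```text
t 0.8 pos [0.1482 0.5296 0.1859] yaw [-180.     0.   164.4] F [-0.1 -0.8  0. ] w 0.094 gf 0.0 q6 -0.07
r [-0.      0.     -0.2459] d [-3.3566 -8.7728  1.2593]
```

step_arm(
  plan=[
    {"dx": 0,"dy": 0,"dz": 0,"rx": 0,"ry": 0,"rz": -0.082,"claw": 0},
    {"dx": 0,"dy": 0,"dz": 0,"rx": 0,"ry": 0,"rz": -0.082,"claw": 0},
    {"dx": 0,"dy": 0,"dz": 0,"rx": 0,"ry": 0,"rz": -0.082,"claw": 0},
    {"dx": -0.168,"dy": -0.4385,"dz": 0,"rx": 0,"ry": 0,"rz": 0,"claw": 0},
    {"dx": -0.168,"dy": -0.4385,"dz": 0,"rx": 0,"ry": 0,"rz": 0,"claw": 0},
    {"dx": -0.168,"dy": -0.4385,"dz": 0,"rx": 0,"ry": 0,"rz": 0,"claw": 0},
    {"dx": -0.168,"dy": -0.4385,"dz": 0,"rx": 0,"ry": 0,"rz": 0,"claw": 0},
    {"dx": -0.168,"dy": -0.4385,"dz": 0,"rx": 0,"ry": 0,"rz": 0,"claw": 0},
    {"dx": -0.168,"dy": -0.4385,"dz": 0,"rx": 0,"ry": 0,"rz": 0,"claw": 0},
    {"dx": -0.168,"dy": -0.4385,"dz": 0,"rx": 0,"ry": 0,"rz": 0,"claw": 0},
  ],
)

```text
time_s: 1.8
ee_pos: [0.3003, 0.2363, 0.1862]
eef_rot: [3.141, 0.001, -3.028]
force: [1.1, -0.0, -0.4]
grip_width: 0.0939
grip_force: 0.0
```

step_arm(
  plan=[
    {"dx": -0.168,"dy": -0.4385,"dz": 0,"rx": 0,"ry": 0,"rz": 0,"claw": 0},
    {"dx": -0.168,"dy": -0.4385,"dz": 0,"rx": 0,"ry": 0,"rz": 0,"claw": 0},
    {"dx": -0.168,"dy": -0.4385,"dz": 0,"rx": 0,"ry": 0,"rz": 0,"claw": 0},
    {"dx": -0.168,"dy": -0.4385,"dz": 0,"rx": 0,"ry": 0,"rz": 0,"claw": 0},
    {"dx": -0.168,"dy": -0.4385,"dz": 0,"rx": 0,"ry": 0,"rz": 0,"claw": 0},
    {"dx": -0.168,"dy": -0.4385,"dz": 0,"rx": 0,"ry": 0,"rz": 0,"claw": 0},
    {"dx": -0.168,"dy": -0.4385,"dz": 0,"rx": 0,"ry": 0,"rz": 0,"claw": 0.3},
    {"dx": -0.168,"dy": -0.4385,"dz": 0,"rx": 0,"ry": 0,"rz": 0,"claw": 0.4},
    {"dx": -0.168,"dy": -0.4385,"dz": 0,"rx": 0,"ry": 0,"rz": 0,"claw": 0.4},
    {"dx": -0.168,"dy": -0.4385,"dz": 0,"rx": 0,"ry": 0,"rz": 0,"claw": 0.4},
  ],
)

```text
time_s: 2.8
ee_pos: [0.5171, -0.1806, 0.186]
eef_rot: [-3.142, 0.0, -3.028]
force: [0.1, 0.3, 0.5]
grip_width: 0.0654
grip_force: 0.0
```

```bash
python3 -c "
from h import *
go([.581,-.304,.06],186.5)"
```

```text
t 2.8 pos [ 0.5171 -0.1806  0.186 ] yaw [-180.     0.  -173.5] F [0.1 0.3 0.5] w 0.0654 gf 0.0 q6 -2.09
r [-0.      0.0002 -0.0001] d [-0.4957 -1.2982  1.2597]
```

step_arm(
  plan=[
    {"dx": -0.165,"dy": -0.43,"dz": 0,"rx": 0,"ry": 0,"rz": 0,"claw": 0.4},
    {"dx": -0.165,"dy": -0.43,"dz": 0,"rx": 0,"ry": 0,"rz": 0,"claw": 0.45},
    {"dx": -0.165,"dy": -0.43,"dz": 0,"rx": 0,"ry": 0,"rz": 0,"claw": 0.5},
    {"dx": 0,"dy": 0,"dz": 0.3,"rx": 0,"ry": 0,"rz": 0,"claw": 0.5},
    {"dx": 0,"dy": 0,"dz": 0.1,"rx": 0,"ry": 0,"rz": 0,"claw": 0.5},
    {"dx": 0,"dy": 0,"dz": 0,"rx": 0,"ry": 0,"rz": 0,"claw": 0.5},
    {"dx": 0,"dy": 0,"dz": 0,"rx": 0,"ry": 0,"rz": 0,"claw": 0.5},
  ],
)

```text
time_s: 3.5
ee_pos: [0.5804, -0.3005, 0.1471]
eef_rot: [-3.141, 0.001, -3.027]
force: [-0.5, -0.2, 0.3]
grip_width: 0.0466
grip_force: 0.0
```

```bash
python3 -c "
from h import *
go([.581,-.304,.06],186.5)"
```

```text
t 3.5 pos [ 0.5804 -0.3005  0.1471] yaw [-180.     0.  -173.4] F [-0.5 -0.2  0.3] w 0.0466 gf 0.0 q6 -2.22
r [-0.0003  0.0004  0.0006] d [-0.0021 -0.0354  0.871 ]
```

step_arm(
  plan=[
    {"dx": 0,"dy": -0.035,"dz": 0.35,"rx": 0,"ry": 0,"rz": 0,"claw": 0.5},
    {"dx": 0,"dy": 0,"dz": 0.3,"rx": 0,"ry": 0,"rz": 0,"claw": 0.5},
    {"dx": 0,"dy": 0,"dz": 0.22,"rx": 0,"ry": 0,"rz": 0,"claw": 0.5},
    {"dx": 0,"dy": 0,"dz": 0,"rx": 0,"ry": 0,"rz": 0,"claw": 0.6},
    {"dx": 0,"dy": 0,"dz": 0,"rx": 0,"ry": 0,"rz": 0,"claw": 0.8},
    {"dx": 0,"dy": 0,"dz": 0,"rx": 0,"ry": 0,"rz": 0,"claw": 1},
    {"dx": 0,"dy": 0,"dz": 0,"rx": 0,"ry": 0,"rz": 0,"claw": 1},
    {"dx": 0,"dy": 0,"dz": 0,"rx": 0,"ry": 0,"rz": 0,"claw": 1},
    {"dx": 0,"dy": 0,"dz": 0,"rx": 0,"ry": 0,"rz": 0,"claw": 1},
  ],
  grip_force=15,
)

```text
time_s: 4.4
ee_pos: [0.5808, -0.3047, 0.0595]
eef_rot: [-3.141, 0.0, -3.028]
force: [0.4, 1.1, -0.6]
grip_width: 0.0027
grip_force: 0.0
```

```bash
python3 - <<'E'
from h import *
p=viewer.camera("side"); q=viewer.camera("top")
a=cv2.resize(p["img"][230:400,380:550],(560,560),interpolation=cv2.INTER_CUBIC)
b=cv2.resize(q["img"][150:235,440:477],(240,560),interpolation=cv2.INTER_CUBIC)
save("grip1.png",np.hstack([a,b])); go([.581,-.304,.06],186.5)
E
```

```text
t 4.5 pos [ 0.5807 -0.3047  0.0591] yaw [-180.     0.  -173.5] F [-0.5 -0.5 -0. ] w 0.0007 gf 0.0 q6 -2.22
r [-0.0001  0.0001  0.0001] d [-0.0039  0.0066 -0.0085]
```

View pics/grip1.png

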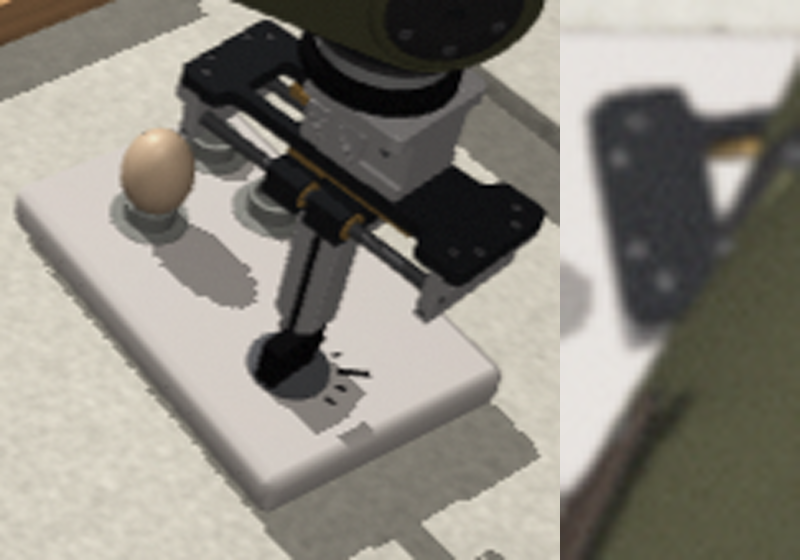

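The picture shows the fingers shut, with their tips at crop (305,330), right at the bar's upper end and not on it. I check where the tips really are.

```bash
python3 - <<'E'
from h import *
p=viewer.camera("side"); W=cloud(p)
f=lambda X:((np.array(pix(p,X))-[380,230])*560/170).round(0)
for z in(.042,.059,.07,.1): print(z,f([.5807,-.3047,z]))
print("nose",f([.604,-.302,.067]),"back",f([.559,-.307,.067]))
for c in [(290,360),(300,345),(310,335),(305,320),(310,300),(315,270),(270,370)]:
    u,v=c[0]*170/560+380,c[1]*170/560+230; print(c,W[int(v),int(u)].round(4),p["img"][int(v),int(u)])
E
```

```text
0.042 [288. 360.]
0.059 [294. 340.]
0.07 [298. 327.]
0.1 [309. 291.]
nose [325. 311.] back [270. 349.]
(290, 360) [ 0.5728 -0.3113  0.0546] [7 7 8]
(300, 345) [ 0.5802 -0.3091  0.0618] [8 6 5]
(310, 335) [ 0.5873 -0.3083  0.0651] [18 18 18]
(305, 320) [ 0.569  -0.3148  0.0938] [83 80 79]
(310, 300) [ 0.5701 -0.3145  0.1087] [84 82 80]
(315, 270) [ 0.5703 -0.3105  0.1306] [78 75 74]
(270, 370) [ 0.5609 -0.3074  0.0492] [6 5 5]
```

```bash
python3 - <<'E'
from h import *
f=np.load("p0.npz"); q={k[2:]:f[k] for k in f if k[0]=="s"}
p=viewer.camera("side")
c=lambda x:cv2.resize(cv2.convertScaleAbs(x["img"][305:365,440:500],alpha=3,beta=25),(400,400),interpolation=cv2.INTER_CUBIC)
save("cmp.png",np.hstack([c(q),c(p)]))
W0,W=cloud(q),cloud(p)
for v in range(318,346,3): print(v,[(tuple((W0[v,u]*1000).round().astype(int).tolist()),tuple((W[v,u]*1000).round().astype(int).tolist())) for u in (466,470,474)])
E
```

```text
318 [((619, -261, 35), (568, -298, 102)), ((624, -266, 37), (572, -303, 104)), ((633, -268, 34), (569, -313, 116))]
321 [((614, -266, 34), (569, -300, 95)), ((621, -270, 34), (572, -305, 99)), ((629, -273, 32), (570, -314, 109))]
324 [((609, -272, 35), (570, -301, 87)), ((615, -276, 35), (569, -309, 96)), ((622, -279, 34), (569, -317, 104))]
327 [((604, -277, 34), (570, -302, 80)), ((587, -298, 65), (569, -311, 90)), ((593, -302, 66), (572, -317, 94))]
330 [((578, -298, 63), (576, -300, 66)), ((583, -302, 64), (571, -311, 81)), ((588, -307, 66), (572, -319, 88))]
333 [((571, -305, 66), (572, -304, 65)), ((577, -308, 66), (577, -309, 66)), ((588, -309, 60), (588, -309, 60))]
336 [((566, -310, 66), (565, -311, 67)), ((577, -310, 60), (579, -309, 57)), ((590, -309, 50), (592, -308, 48))]
339 [((566, -312, 60), (567, -311, 58)), ((579, -311, 50), (581, -310, 48)), ((594, -308, 38), (594, -309, 39))]
342 [((571, -310, 46), (569, -312, 49)), ((582, -311, 40), (585, -309, 36)), ((590, -313, 38), (590, -313, 38))]
345 [((570, -313, 41), (571, -312, 39)), ((577, -316, 40), (579, -315, 37)), ((585, -318, 37), (585, -319, 38))]
```

View pics/cmp.png

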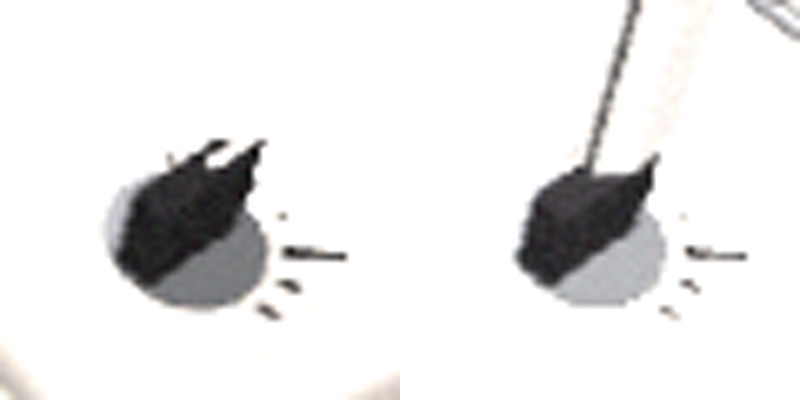

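The comparison shows the fingers ending just above the bar, which itself hasn't moved, although the TCP reads 0.059. I compare tip and body heights now and at the start.

```bash
python3 - <<'E'
from h import *
f=np.load("p0.npz"); q={k[2:]:f[k] for k in f if k[0]=="s"}; W0=cloud(q)
m=(np.abs(W0[...,0]-.148)<.08)&(np.abs(W0[...,1]-.53)<.08)&(W0[...,2]>.02)
z=W0[m][:,2]; print("start",m.sum(),np.percentile(z,[0,1,2,5,10]).round(4), np.histogram(z,np.arange(.12,.36,.02)))
p=viewer.camera("side"); W=cloud(p)
m=(np.hypot(W[...,0]-.581,W[...,1]+.305)<.11)&(W[...,2]>.07)&(np.abs(W[...,1]+.305)<.1)
m[:, :445]=0
z=W[m][:,2]; print(np.histogram(z,np.arange(.06,.24,.01)))
b=W[m&(W[...,2]>.12)&(np.abs(W[...,1]+.305)>.05)]; print(np.percentile(b[:,2],[1,5,25,50]))
print("tips expected px start",pix(q,[.148,.5294,.169]))
go([.581,-.304,.06],186.5)
E
```

```text
start 2669 [0.202  0.2092 0.2136 0.2246 0.2452] (array([  0,   0,   0,   0,  98, 140,  94,  85,  55, 275, 180]), array([0.12, 0.14, 0.16, 0.18, 0.2 , 0.22, 0.24, 0.26, 0.28, 0.3 , 0.32,
       0.34]))
(array([   0,    3,   46,   67,   76,   70,   71,   79,   75,   25,    0,
         81,  318,  548,  270, 1727,  251]), array([0.06, 0.07, 0.08, 0.09, 0.1 , 0.11, 0.12, 0.13, 0.14, 0.15, 0.16,
       0.17, 0.18, 0.19, 0.2 , 0.21, 0.22, 0.23]))
[0.17774956 0.18850905 0.21608247 0.21839701]
tips expected px start (np.float64(97.06967955760598), np.float64(134.63747862382883))
t 4.65 pos [ 0.5806 -0.3046  0.0589] yaw [ 180.    -0.  -173.5] F [-0.2 -1.2 -1. ] w 0.0005 gf 0.0 q6 -2.22
r [ 0.     -0.0001  0.0001] d [-0.0044  0.006  -0.0106]
```

The fingers and the body both stand about 35 mm higher than the reported TCP implies, at the start and now. I take true z = reported + 0.035, then open, go lower and re-grip.

step_arm(
  plan=[
    {"dx": 0,"dy": 0,"dz": 0,"rx": 0,"ry": 0,"rz": 0,"claw": 0.5},
    {"dx": 0,"dy": 0,"dz": 0,"rx": 0,"ry": 0,"rz": 0,"claw": 0.5},
    {"dx": 0,"dy": 0,"dz": 0,"rx": 0,"ry": 0,"rz": 0,"claw": 0.5},
    {"dx": 0,"dy": 0,"dz": 0.15,"rx": 0,"ry": 0,"rz": 0,"claw": 0.5},
    {"dx": 0,"dy": 0,"dz": 0.1,"rx": 0,"ry": 0,"rz": 0,"claw": 0.5},
    {"dx": 0,"dy": 0,"dz": 0.05,"rx": 0,"ry": 0,"rz": 0,"claw": 0.5},
    {"dx": 0,"dy": 0,"dz": 0,"rx": 0,"ry": 0,"rz": 0,"claw": 0.8},
    {"dx": 0,"dy": 0,"dz": 0,"rx": 0,"ry": 0,"rz": 0,"claw": 1},
    {"dx": 0,"dy": 0,"dz": 0,"rx": 0,"ry": 0,"rz": 0,"claw": 1},
    {"dx": 0,"dy": 0,"dz": 0,"rx": 0,"ry": 0,"rz": 0,"claw": 1},
  ],
  grip_force=15,
)

```text
time_s: 5.65
ee_pos: [0.5809, -0.3047, 0.0294]
eef_rot: [-3.141, 0.001, -3.028]
force: [-0.2, 0.3, 0.3]
grip_width: 0.0185
grip_force: 0.0
```

Still closing; hold until it grips, then turn clockwise.

step_arm(
  plan=[
    {"dx": 0,"dy": 0,"dz": 0,"rx": 0,"ry": 0,"rz": 0,"claw": 1},
    {"dx": 0,"dy": 0,"dz": 0,"rx": 0,"ry": 0,"rz": 0,"claw": 1},
    {"dx": 0,"dy": 0,"dz": 0,"rx": 0,"ry": 0,"rz": 0,"claw": 1},
  ],
)

```text
time_s: 5.95
ee_pos: [0.5806, -0.3029, 0.0293]
eef_rot: [3.139, -0.001, -3.027]
force: [-3.9, 10.9, 6.2]
grip_width: 0.013
grip_force: 15.0
```

step_arm(
  plan=[
    {"dx": 0,"dy": 0.018,"dz": 0,"rx": 0,"ry": 0,"rz": 0,"claw": 1},
    {"dx": 0,"dy": 0,"dz": 0,"rx": 0,"ry": 0,"rz": 0.0807,"claw": 1},
    {"dx": 0,"dy": 0,"dz": 0,"rx": 0,"ry": 0,"rz": 0.0807,"claw": 1},
    {"dx": 0,"dy": 0,"dz": 0,"rx": 0,"ry": 0,"rz": 0.0807,"claw": 1},
    {"dx": 0,"dy": 0,"dz": 0,"rx": 0,"ry": 0,"rz": 0.0807,"claw": 1},
    {"dx": 0,"dy": 0,"dz": 0,"rx": 0,"ry": 0,"rz": 0.0807,"claw": 1},
    {"dx": 0,"dy": 0,"dz": 0,"rx": 0,"ry": 0,"rz": 0.0807,"claw": 1},
    {"dx": 0,"dy": 0,"dz": 0,"rx": 0,"ry": 0,"rz": 0,"claw": 1},
    {"dx": 0,"dy": 0,"dz": 0,"rx": 0,"ry": 0,"rz": 0,"claw": 1},
  ],
)

```text
time_s: 6.85
ee_pos: [0.5812, -0.3008, 0.0293]
eef_rot: [3.139, -0.001, 2.495]
force: [1.7, 14.2, 4.1]
grip_width: 0.0126
grip_force: 15.0
```

```bash
python3 -c "
from h import *
go([.581,-.304,.03],142.9);print(telemetry.get_obs()['moment'])"
```

```text
t 6.85 pos [ 0.5812 -0.3008  0.0293] yaw [ 1.799e+02 -1.000e-01  1.430e+02] F [ 1.7 14.2  4.1] w 0.0126 gf 15.0 q6 -1.46
r [ 0.0016 -0.0007  0.0007] d [-0.0179 -0.0262 -0.0066]
[ 2.57883063 -0.29285353 -0.02630464]
```

step_arm(
  plan=[
    {"dx": 0,"dy": 0,"dz": 0,"rx": 0,"ry": 0,"rz": 0,"claw": 0.5},
    {"dx": 0,"dy": 0,"dz": 0,"rx": 0,"ry": 0,"rz": 0,"claw": 0.5},
    {"dx": 0,"dy": 0,"dz": 0,"rx": 0,"ry": 0,"rz": 0,"claw": 0.5},
    {"dx": 0,"dy": 0,"dz": -0.2,"rx": 0,"ry": 0,"rz": 0,"claw": 0.5},
    {"dx": 0,"dy": 0,"dz": -0.4,"rx": 0,"ry": 0,"rz": 0,"claw": 0.4},
    {"dx": 0,"dy": 0,"dz": -0.4,"rx": 0,"ry": 0,"rz": 0,"claw": 0.2},
    {"dx": 0,"dy": 0,"dz": -0.4,"rx": 0,"ry": 0,"rz": 0,"claw": 0},
    {"dx": 0,"dy": 0,"dz": -0.1,"rx": 0,"ry": 0,"rz": 0,"claw": 0},
    {"dx": 0,"dy": 0,"dz": 0,"rx": 0,"ry": 0,"rz": 0,"claw": 0},
  ],
)

```text
time_s: 7.75
ee_pos: [0.5809, -0.3034, 0.1805]
eef_rot: [3.141, 0.003, 2.494]
force: [0.0, 1.4, -0.7]
grip_width: 0.0814
grip_force: 0.0
```

```bash
python3 - <<'E'
from h import *
x=viewer.camera("side"); W=cloud(x)
m=(W[...,2]>.055)&(W[...,2]<.075)&(np.hypot(W[...,0]-.581,W[...,1]+.304)<.035)
P=(W[m][:,:2]*1000).astype(np.float32); vx,vy,x0,y0=cv2.fitLine(P,cv2.DIST_L2,0,.01,.01).ravel()
if vx<0: vx,vy=-vx,-vy
print(m.sum(),"v",1.0-(np.arctan2(vy,vx)+.048),cv2.minAreaRect(P))
save("dial2.png",cv2.resize(x["img"][300:370,430:510],(560,490),interpolation=cv2.INTER_CUBIC))
go([.568,.151,.1],188.9)
E
```

```text
219 v 1.5867575 ((581.5960083007812, -304.05853271484375), (16.637968063354492, 45.17012023925781), 50.16795349121094)
t 7.8 pos [ 0.5803 -0.303   0.1784] yaw [-180.    -0.   142.9] F [-0.1 -0.   0.2] w 0.0853 gf 0.0 q6 -1.46
r [-0.000e+00 -1.000e-04 -5.109e-01] d [-0.581   4.5041  0.7836]
```

View pics/dial2.png

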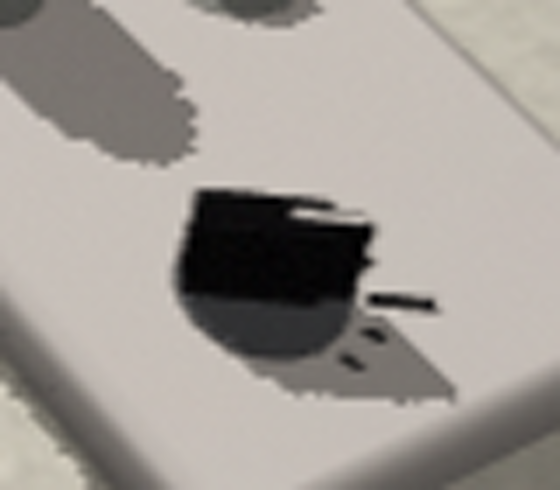

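The picture shows the pointer (white line, crop (330,215)) aligned with the long mark at (400,300); measured value is 1.59. Next I go above the tongs.

step_arm(
  plan=[
    {"dx": 0,"dy": 0,"dz": 0,"rx": 0,"ry": 0,"rz": -0.0852,"claw": 0},
    {"dx": 0,"dy": 0,"dz": 0,"rx": 0,"ry": 0,"rz": -0.0852,"claw": 0},
    {"dx": 0,"dy": 0,"dz": 0,"rx": 0,"ry": 0,"rz": -0.0852,"claw": 0},
    {"dx": 0,"dy": 0,"dz": 0,"rx": 0,"ry": 0,"rz": -0.0852,"claw": 0},
    {"dx": 0,"dy": 0,"dz": 0,"rx": 0,"ry": 0,"rz": -0.0852,"claw": 0},
    {"dx": 0,"dy": 0,"dz": 0,"rx": 0,"ry": 0,"rz": -0.0852,"claw": 0},
    {"dx": -0.06,"dy": 0.45,"dz": 0,"rx": 0,"ry": 0,"rz": 0,"claw": 0},
    {"dx": -0.06,"dy": 0.45,"dz": 0,"rx": 0,"ry": 0,"rz": 0,"claw": 0},
    {"dx": -0.06,"dy": 0.45,"dz": 0,"rx": 0,"ry": 0,"rz": 0,"claw": 0},
    {"dx": -0.06,"dy": 0.45,"dz": 0,"rx": 0,"ry": 0,"rz": 0,"claw": 0},
  ],
)

```text
time_s: 8.8
ee_pos: [0.5751, -0.1195, 0.1765]
eef_rot: [3.14, -0.003, -2.986]
force: [0.9, 0.4, -0.1]
grip_width: 0.0939
grip_force: 0.0
```

step_arm(
  plan=[
    {"dx": -0.06,"dy": 0.45,"dz": 0,"rx": 0,"ry": 0,"rz": 0,"claw": 0},
    {"dx": -0.06,"dy": 0.45,"dz": 0,"rx": 0,"ry": 0,"rz": 0,"claw": 0},
    {"dx": -0.06,"dy": 0.45,"dz": 0,"rx": 0,"ry": 0,"rz": 0,"claw": 0},
    {"dx": -0.06,"dy": 0.45,"dz": 0,"rx": 0,"ry": 0,"rz": 0,"claw": 0},
    {"dx": -0.06,"dy": 0.45,"dz": 0.2,"rx": 0,"ry": 0,"rz": 0,"claw": 0},
    {"dx": -0.06,"dy": 0.45,"dz": 0.2,"rx": 0,"ry": 0,"rz": 0,"claw": 0},
    {"dx": 0,"dy": 0,"dz": 0.2,"rx": 0,"ry": 0,"rz": 0,"claw": 0},
    {"dx": 0,"dy": 0,"dz": 0.2,"rx": 0,"ry": 0,"rz": 0,"claw": 0},
    {"dx": 0,"dy": 0,"dz": 0,"rx": 0,"ry": 0,"rz": 0,"claw": 0},
  ],
)

```text
time_s: 9.7
ee_pos: [0.5674, 0.1508, 0.0943]
eef_rot: [-3.141, -0.008, -2.985]
force: [-0.7, -0.2, 0.0]
grip_width: 0.0942
grip_force: 0.0
```

```bash
python3 - <<'E'
from h import *
x=viewer.camera("side"); W=cloud(x)
# tips height
m=(np.hypot(W[...,0]-.568,W[...,1]-.151)<.075)&(W[...,2]>.055); z=W[m][:,2]
print(np.histogram(z,np.arange(.05,.16,.005)))
save("tongs1.png",cv2.resize(x["img"][120:290,230:430],(800,680))[:600])
go([.568,.151,-.005],188.9)
E
```

```text
(array([ 0,  0,  0,  0,  0,  0,  0,  0,  0,  0,  0,  0,  8, 15, 37, 29, 39,
       33, 33, 37, 34]), array([0.05 , 0.055, 0.06 , 0.065, 0.07 , 0.075, 0.08 , 0.085, 0.09 ,
       0.095, 0.1  , 0.105, 0.11 , 0.115, 0.12 , 0.125, 0.13 , 0.135,
       0.14 , 0.145, 0.15 , 0.155]))
t 9.75 pos [0.5685 0.1507 0.0966] yaw [-180.    -0.3 -171.1] F [ 0.6 -0.5  0.8] w 0.0938 gf 0.0 q6 -1.53
r [-0.0001 -0.003   0.0004] d [0.0044 0.0037 1.0155]
```

View pics/tongs1.png

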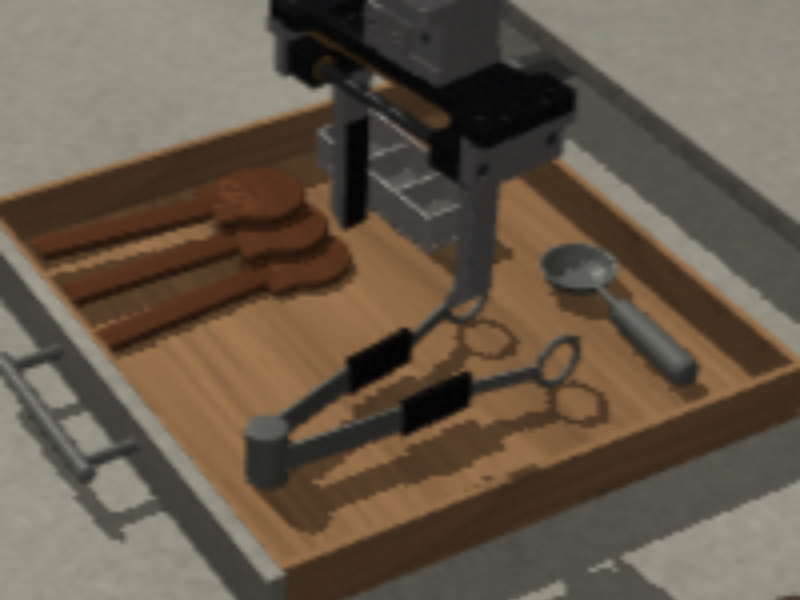

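The picture shows the open fingers centred over the panels (at crop (378,358) and (437,402)), clear of the drawer walls and the spoon. I descend.

step_arm(
  plan=[
    {"dx": 0,"dy": 0,"dz": 0.3,"rx": 0,"ry": 0,"rz": 0,"claw": 0},
    {"dx": 0,"dy": 0,"dz": 0.3,"rx": 0,"ry": 0,"rz": 0,"claw": 0},
    {"dx": 0,"dy": 0,"dz": 0.2,"rx": 0,"ry": 0,"rz": 0,"claw": 0},
    {"dx": 0,"dy": 0,"dz": 0.1,"rx": 0,"ry": 0,"rz": 0,"claw": 0},
    {"dx": 0,"dy": 0,"dz": 0.05,"rx": 0,"ry": 0,"rz": 0,"claw": 0},
    {"dx": 0,"dy": 0,"dz": 0.03,"rx": 0,"ry": 0,"rz": 0,"claw": 0},
    {"dx": 0,"dy": 0,"dz": 0,"rx": 0,"ry": 0,"rz": 0,"claw": 0.2},
    {"dx": 0,"dy": 0,"dz": 0,"rx": 0,"ry": 0,"rz": 0,"claw": 0.35},
    {"dx": 0,"dy": 0,"dz": 0,"rx": 0,"ry": 0,"rz": 0,"claw": 0.45},
    {"dx": 0,"dy": 0,"dz": 0,"rx": 0,"ry": 0,"rz": 0,"claw": 0.45},
  ],
  grip_force=22,
)

```text
time_s: 10.75
ee_pos: [0.57, 0.151, 0.0014]
eef_rot: [-3.142, 0.001, -2.986]
force: [0.2, -0.1, 0.0]
grip_width: 0.0655
grip_force: 0.0
```

step_arm(
  plan=[
    {"dx": 0,"dy": 0,"dz": 0,"rx": 0,"ry": 0,"rz": 0,"claw": 0.45},
    {"dx": 0,"dy": 0,"dz": 0,"rx": 0,"ry": 0,"rz": 0,"claw": 0.45},
    {"dx": 0,"dy": 0,"dz": 0,"rx": 0,"ry": 0,"rz": 0,"claw": 0.45},
  ],
)

```text
time_s: 11.05
ee_pos: [0.57, 0.151, 0.0012]
eef_rot: [-3.142, 0.001, -2.986]
force: [0.2, -0.9, 2.0]
grip_width: 0.0514
grip_force: 6.5
```

step_arm(
  plan=[
    {"dx": 0,"dy": 0,"dz": -0.1,"rx": 0,"ry": 0,"rz": 0,"claw": 0.45},
    {"dx": 0,"dy": 0,"dz": -0.2,"rx": 0,"ry": 0,"rz": 0,"claw": 0.45},
    {"dx": 0,"dy": 0,"dz": -0.3,"rx": 0,"ry": 0,"rz": 0,"claw": 0.45},
    {"dx": 0,"dy": 0,"dz": -0.3,"rx": 0,"ry": 0,"rz": 0,"claw": 0.45},
    {"dx": 0,"dy": 0,"dz": -0.3,"rx": 0,"ry": 0,"rz": 0,"claw": 0.45},
    {"dx": 0,"dy": 0,"dz": -0.2,"rx": 0,"ry": 0,"rz": 0,"claw": 0.45},
    {"dx": 0,"dy": 0,"dz": -0.1,"rx": 0,"ry": 0,"rz": 0,"claw": 0.45},
    {"dx": 0,"dy": 0,"dz": 0,"rx": 0,"ry": 0,"rz": 0,"claw": 0.45},
    {"dx": 0,"dy": 0,"dz": 0,"rx": 0,"ry": 0,"rz": 0,"claw": 0.45},
    {"dx": 0,"dy": 0,"dz": 0,"rx": 0,"ry": 0,"rz": 0,"claw": 0.45},
  ],
)

```text
time_s: 12.05
ee_pos: [0.5693, 0.1509, 0.1496]
eef_rot: [-3.141, -0.002, -2.986]
force: [0.2, 0.2, -1.4]
grip_width: 0.0516
grip_force: 5.9
```

```bash
python3 - <<'E'
from h import *
x=viewer.camera("side"); save("lift.png",cv2.resize(x["img"][60:230,270:470],(800,680))[:600])
np.savez("lift.npz",**x); W=cloud(x)
for r in viewer.recognise("tongs_grip",x)[:2]+viewer.recognise("tongs_tip",x)[:2]: print(r["rect"],r["score"])
go([.497,-.174,.15],180)
E
```

```text
[287.0, 144.4, 380.2, 193.6] 0.84
[113.1, 210.9, 199.3, 251.9] 0.68
[114.7, 212.7, 200.6, 249.8] 0.85
[287.1, 144.2, 379.6, 192.6] 0.68
t 12.2 pos [0.5695 0.1509 0.1501] yaw [-1.800e+02 -1.000e-01 -1.711e+02] F [-0.6 -0.3 -0.7] w 0.0521 gf 5.9 q6 -1.53
r [-0.0001 -0.0009  0.0993] d [ 7.2520e-01 -3.2494e+00  1.0000e-03]
```

View pics/lift.png

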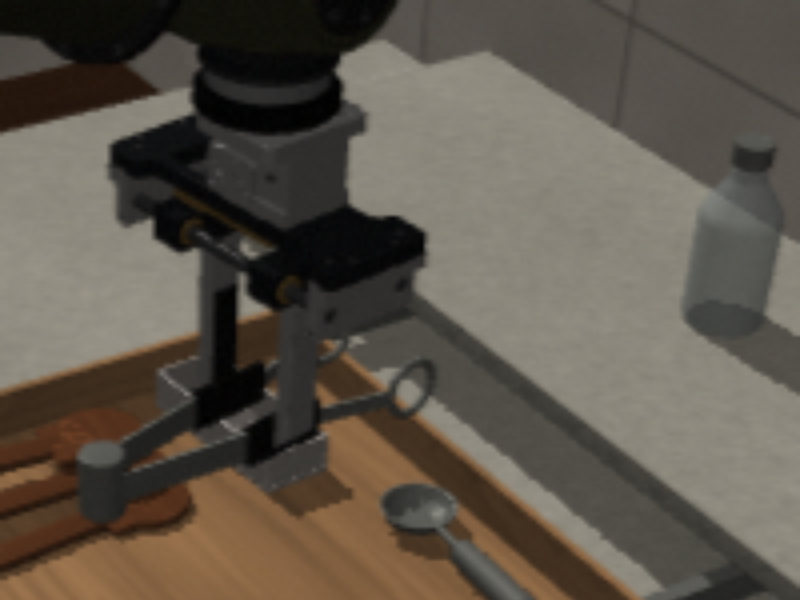

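The tongs are held level (pivot at crop (102,480), right ring at (412,388)). I measure the tongs in the tool frame.

```bash
python3 - <<'E'
from h import *
f=np.load("lift.npz"); x={k:f[k] for k in f}; W=cloud(x)
a=np.radians(8.9); c,s=np.cos(a),np.sin(a)
d=W-np.array([.5695,.1509,.1501]); L=np.stack([c*d[...,0]+s*d[...,1],-s*d[...,0]+c*d[...,1],d[...,2]],-1)*1000
def rep(n,m): 
    P=L[m]; print(n,m.sum(),"mean",P.mean(0).round(1),"p2",np.percentile(P,2,0).round(1),"p98",np.percentile(P,98,0).round(1))
base=(L[...,2]>-30)&(L[...,2]<70)
rep("pivot",base&(abs(L[...,0]+105)<25)&(abs(L[...,1])<20))
rep("pivtop",base&(abs(L[...,0]+105)<25)&(abs(L[...,1])<20)&(L[...,2]>38))
rep("ringR",base&(abs(L[...,0]-85)<28)&(L[...,1]<-20)&(L[...,1]>-55))
rep("ringL",base&(abs(L[...,0]-85)<28)&(L[...,1]>20)&(L[...,1]<55))
rep("armR",base&(L[...,0]<-30)&(L[...,0]>-85)&(L[...,1]<0)&(L[...,1]>-40))
E
```

```text
pivot 310 mean [-106.4   -6.4   24.4] p2 [-120.9  -16.     3.2] p98 [-80.9  12.4  40.6]
pivtop 46 mean [-109.2   -2.    39.4] p2 [-119.1  -14.9   38.1] p98 [-98.5   9.7  41.1]
ringR 96 mean [ 79.  -37.4  23.3] p2 [ 57.4 -41.7   5.9] p98 [ 99.  -33.   40.1]
ringL 26 mean [89.2 32.4 11. ] p2 [74.1 30.   5.2] p98 [100.   35.3  20.5]
armR 172 mean [-57.4 -18.6  21.7] p2 [-83.  -24.4  12.2] p98 [-30.7 -12.9  30.5]
```

```bash
python3 - <<'E'
from h import *
from scipy.optimize import least_squares
f=np.load("p0.npz")
for pre in "ts":
    x={k[2:]:f[k] for k in f if k[0]==pre}; W=cloud(x)
    P=W[(W[...,2]>.06)&(np.hypot(W[...,0]-.587,W[...,1]+.174)<.03)]
    # spheroid, semi-axis 22 across; 31 above girth, 27 below
    r=lambda q:np.sqrt(((P[:,0]-q[0])/.022)**2+((P[:,1]-q[1])/.022)**2+((P[:,2]-q[2])/np.where(P[:,2]>q[2],.031,.027))**2)-1
    s=least_squares(r,[.587,-.174,.072],loss="soft_l1",f_scale=.05); print(pre,s.x.round(4),len(P))
go([.5055,-.172,.16],180)
E
```

```text
t [ 0.589  -0.1736  0.0727] 325
s [ 0.5882 -0.1732  0.071 ] 453
t 12.2 pos [0.5695 0.1509 0.1501] yaw [-1.800e+02 -1.000e-01 -1.711e+02] F [-0.6 -0.3 -0.7] w 0.0521 gf 5.9 q6 -1.53
r [-0.0001 -0.0009  0.0993] d [ 0.6402 -3.2294 -0.099 ]
```

step_arm(
  plan=[
    {"dx": 0,"dy": 0,"dz": -0.05,"rx": 0,"ry": 0,"rz": 0.05,"claw": 0.45},
    {"dx": 0,"dy": 0,"dz": -0.05,"rx": 0,"ry": 0,"rz": 0.0493,"claw": 0.45},
    {"dx": 0.03,"dy": -0.2,"dz": 0,"rx": 0,"ry": 0,"rz": 0,"claw": 0.45},
    {"dx": 0.08,"dy": -0.4,"dz": 0,"rx": 0,"ry": 0,"rz": 0,"claw": 0.45},
    {"dx": 0.08,"dy": -0.4,"dz": 0,"rx": 0,"ry": 0,"rz": 0,"claw": 0.45},
    {"dx": 0.08,"dy": -0.4,"dz": 0,"rx": 0,"ry": 0,"rz": 0,"claw": 0.45},
    {"dx": 0.08,"dy": -0.4,"dz": 0,"rx": 0,"ry": 0,"rz": 0,"claw": 0.45},
    {"dx": 0.08,"dy": -0.4,"dz": 0,"rx": 0,"ry": 0,"rz": 0,"claw": 0.45},
    {"dx": 0.08,"dy": -0.4,"dz": 0,"rx": 0,"ry": 0,"rz": 0,"claw": 0.45},
    {"dx": 0.06,"dy": -0.3,"dz": 0,"rx": 0,"ry": 0,"rz": 0,"claw": 0.45},
  ],
)

```text
time_s: 13.2
ee_pos: [0.512, -0.1411, 0.1607]
eef_rot: [-3.142, -0.0, 3.141]
force: [-0.3, 0.8, -1.5]
grip_width: 0.052
grip_force: 5.9
```

step_arm(
  plan=[
    {"dx": 0.04,"dy": -0.2,"dz": 0,"rx": 0,"ry": 0,"rz": 0,"claw": 0.45},
    {"dx": 0.02,"dy": -0.1,"dz": 0,"rx": 0,"ry": 0,"rz": 0,"claw": 0.45},
    {"dx": 0,"dy": 0,"dz": 0,"rx": 0,"ry": 0,"rz": 0,"claw": 0.45},
    {"dx": 0,"dy": 0,"dz": 0,"rx": 0,"ry": 0,"rz": 0,"claw": 0.45},
  ],
)

```text
time_s: 13.6
ee_pos: [0.5069, -0.1683, 0.1608]
eef_rot: [3.141, -0.0, -3.141]
force: [0.0, -0.1, -1.1]
grip_width: 0.0516
grip_force: 5.9
```

```bash
python3 - <<'E'
from h import *
x=viewer.camera("side"); W=cloud(x); o=telemetry.get_obs()
L=(W-o["ee_pos"])*1000
def rep(n,m): 
    P=L[m]; print(n,m.sum(),"mean",P.mean(0).round(1),"p2",np.percentile(P,2,0).round(1),"p98",np.percentile(P,98,0).round(1))
base=(L[...,2]>-10)&(L[...,2]<70)
rep("pivtop",base&(abs(L[...,0]+105)<25)&(abs(L[...,1])<20)&(L[...,2]>38))
rep("ringR",base&(abs(L[...,0]-85)<28)&(L[...,1]<-20)&(L[...,1]>-55))
rep("ringL",base&(abs(L[...,0]-85)<28)&(L[...,1]>20)&(L[...,1]<55))
save("app.png",cv2.resize(x["img"][180:350,330:530],(700,595)))
go([.5065,-.1715,.051],180)
E
```

```text
pivtop 98 mean [-108.2   -0.7   39.4] p2 [-118.9  -10.6   38. ] p98 [-97.9  10.4  41.3]
ringR 143 mean [ 78.8 -37.7  24.6] p2 [ 58.5 -40.6   7.5] p98 [ 99.1 -33.6  41.1]<stdin>:5: RuntimeWarning: Mean of empty slice.
  ret = um.true_divide(
Traceback (most recent call last):
IndexError: index -1 is out of bounds for axis 0 with size 0
```

step_arm(
  plan=[
    {"dx": 0,"dy": -0.045,"dz": 0.1,"rx": 0,"ry": 0,"rz": 0,"claw": 0.45},
    {"dx": 0,"dy": 0,"dz": 0.2,"rx": 0,"ry": 0,"rz": 0,"claw": 0.45},
    {"dx": 0,"dy": 0,"dz": 0.2,"rx": 0,"ry": 0,"rz": 0,"claw": 0.45},
    {"dx": 0,"dy": 0,"dz": 0.1,"rx": 0,"ry": 0,"rz": 0,"claw": 0.45},
    {"dx": 0,"dy": 0,"dz": 0,"rx": 0,"ry": 0,"rz": 0,"claw": 0.45},
    {"dx": 0,"dy": 0,"dz": 0,"rx": 0,"ry": 0,"rz": 0,"claw": 0.45},
  ],
)

```text
time_s: 14.25
ee_pos: [0.5071, -0.1734, 0.1014]
eef_rot: [-3.141, 0.0, -3.141]
force: [-0.6, -0.6, 0.4]
grip_width: 0.0518
grip_force: 5.9
```

```bash
python3 - <<'E'
from h import *
x=viewer.camera("side"); y=viewer.camera("top")
a=cv2.resize(x["img"][200:350,370:470],(400,600),interpolation=cv2.INTER_CUBIC); b=cv2.resize(y["img"][150:240,375:435],(400,600),interpolation=cv2.INTER_CUBIC)
save("app.png",np.hstack([a,b]))
go([.5065,-.173,.050],180)
E
```

```text
t 14.35 pos [ 0.5073 -0.1736  0.1018] yaw [-1.8e+02  1.0e-01 -1.8e+02] F [ 0.4  0.9 -1.2] w 0.0518 gf 5.9 q6 -1.97
r [-0.0003  0.0008  0.0001] d [0.0078 0.006  0.5183]
```

View pics/app.png

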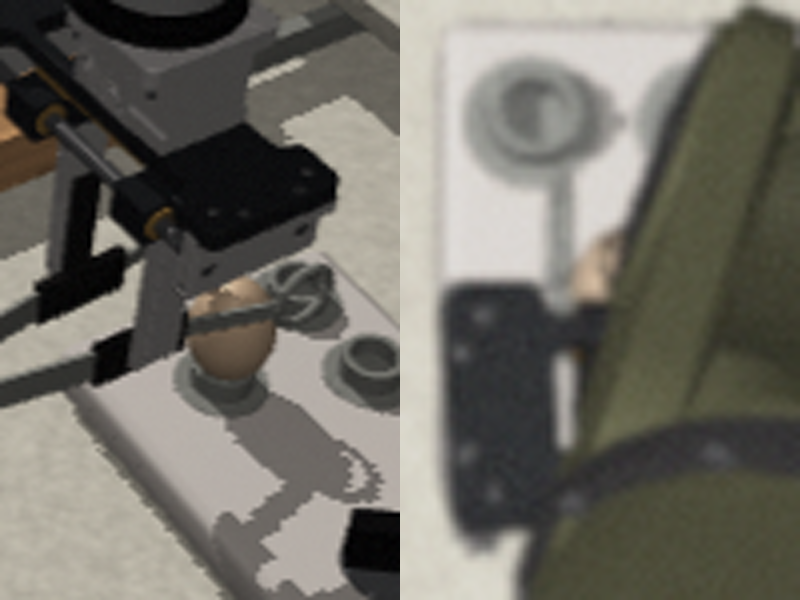

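The left view shows the right ring at (305,290) in front of and above the egg (232,330). In the right view the left ring is at (558,230), clear of the egg (600,265). I descend and close.

step_arm(
  plan=[
    {"dx": 0,"dy": 0,"dz": 0.1,"rx": 0,"ry": 0,"rz": 0,"claw": 0.45},
    {"dx": 0,"dy": 0,"dz": 0.12,"rx": 0,"ry": 0,"rz": 0,"claw": 0.45},
    {"dx": 0,"dy": 0,"dz": 0.12,"rx": 0,"ry": 0,"rz": 0,"claw": 0.45},
    {"dx": 0,"dy": 0,"dz": 0.1,"rx": 0,"ry": 0,"rz": 0,"claw": 0.45},
    {"dx": 0,"dy": 0,"dz": 0.07,"rx": 0,"ry": 0,"rz": 0,"claw": 0.45},
    {"dx": 0,"dy": 0,"dz": 0,"rx": 0,"ry": 0,"rz": 0,"claw": 0.45},
    {"dx": 0,"dy": 0,"dz": 0,"rx": 0,"ry": 0,"rz": 0,"claw": 0.45},
  ],
)

```text
time_s: 15.05
ee_pos: [0.5069, -0.1736, 0.05]
eef_rot: [-3.142, 0.0, -3.142]
force: [0.2, -0.2, -0.9]
grip_width: 0.052
grip_force: 5.9
```

```bash
python3 - <<'E'
from h import *
x=viewer.camera("side"); W=cloud(x); o=telemetry.get_obs(); L=(W-o["ee_pos"])*1000
m=(abs(L[...,0]-85)<28)&(L[...,1]<-31)&(L[...,1]>-50)&(L[...,2]>-5)
P=L[m]+o["ee_pos"]*1000; print(m.sum(),np.percentile(P,[2,50,98],0).round(1))
e=viewer.recognise("egg_center",x)[:1]; print([(r["rect"],r["score"]) for r in e])
go([.5065,-.173,.050],180)
E
```

```text
120 [[ 565.4 -213.5   57.5]
 [ 586.9 -211.3   73.7]
 [ 605.9 -207.9   91.8]]
[([422.7, 286.6, 439.9, 294.3], 0.59)]
t 15.15 pos [ 0.5071 -0.1736  0.0504] yaw [-180.    0. -180.] F [-0.1  0.1 -1. ] w 0.052 gf 5.9 q6 -1.97
r [-0.0002  0.0005  0.    ] d [0.0062 0.0064 0.0043]
```

step_arm(
  plan=[
    {"dx": -0.01,"dy": 0,"dz": 0.01,"rx": 0,"ry": 0,"rz": 0,"claw": 0.48},
    {"dx": 0,"dy": 0,"dz": 0,"rx": 0,"ry": 0,"rz": 0,"claw": 0.52},
    {"dx": 0,"dy": 0,"dz": 0,"rx": 0,"ry": 0,"rz": 0,"claw": 0.56},
    {"dx": 0,"dy": 0,"dz": 0,"rx": 0,"ry": 0,"rz": 0,"claw": 0.59},
    {"dx": 0,"dy": 0,"dz": 0,"rx": 0,"ry": 0,"rz": 0,"claw": 0.62},
    {"dx": 0,"dy": 0,"dz": 0,"rx": 0,"ry": 0,"rz": 0,"claw": 0.65},
    {"dx": 0,"dy": 0,"dz": 0,"rx": 0,"ry": 0,"rz": 0,"claw": 0.7},
    {"dx": 0,"dy": 0,"dz": 0,"rx": 0,"ry": 0,"rz": 0,"claw": 0.8},
    {"dx": 0,"dy": 0,"dz": 0,"rx": 0,"ry": 0,"rz": 0,"claw": 0.8},
    {"dx": 0,"dy": 0,"dz": 0,"rx": 0,"ry": 0,"rz": 0,"claw": 0.8},
  ],
  grip_force=22,
)

```text
time_s: 16.15
ee_pos: [0.5078, -0.1735, 0.0489]
eef_rot: [3.142, -0.0, -3.141]
force: [-0.6, 1.2, -0.1]
grip_width: 0.0352
grip_force: 21.9
```

Width 35 mm at 22 N, so the egg is held. I lift slowly.

step_arm(
  plan=[
    {"dx": 0,"dy": 0,"dz": -0.03,"rx": 0,"ry": 0,"rz": 0,"claw": 0.8},
    {"dx": 0,"dy": 0,"dz": -0.06,"rx": 0,"ry": 0,"rz": 0,"claw": 0.8},
    {"dx": 0,"dy": 0,"dz": -0.1,"rx": 0,"ry": 0,"rz": 0,"claw": 0.8},
    {"dx": 0,"dy": 0,"dz": -0.2,"rx": 0,"ry": 0,"rz": 0,"claw": 0.8},
    {"dx": 0,"dy": 0,"dz": -0.2,"rx": 0,"ry": 0,"rz": 0,"claw": 0.8},
    {"dx": 0,"dy": 0,"dz": -0.2,"rx": 0,"ry": 0,"rz": 0,"claw": 0.8},
    {"dx": 0,"dy": 0,"dz": -0.2,"rx": 0,"ry": 0,"rz": 0,"claw": 0.8},
    {"dx": 0,"dy": 0,"dz": -0.2,"rx": 0,"ry": 0,"rz": 0,"claw": 0.8},
    {"dx": 0,"dy": 0,"dz": -0.1,"rx": 0,"ry": 0,"rz": 0,"claw": 0.8},
    {"dx": 0,"dy": 0,"dz": -0.06,"rx": 0,"ry": 0,"rz": 0,"claw": 0.8},
  ],
)

```text
time_s: 17.15
ee_pos: [0.508, -0.1736, 0.1851]
eef_rot: [-3.141, 0.001, -3.142]
force: [-0.1, 0.1, -0.9]
grip_width: 0.0352
grip_force: 21.9
```

step_arm(
  plan=[
    {"dx": 0,"dy": 0,"dz": -0.03,"rx": 0,"ry": 0,"rz": 0,"claw": 0.8},
    {"dx": 0,"dy": 0,"dz": 0,"rx": 0,"ry": 0,"rz": 0,"claw": 0.8},
    {"dx": 0,"dy": 0,"dz": 0,"rx": 0,"ry": 0,"rz": 0,"claw": 0.8},
    {"dx": 0,"dy": 0,"dz": 0,"rx": 0,"ry": 0,"rz": 0,"claw": 0.8},
    {"dx": 0,"dy": 0,"dz": 0,"rx": 0,"ry": 0,"rz": 0,"claw": 0.8},
  ],
)

```text
time_s: 17.65
ee_pos: [0.5077, -0.1734, 0.1865]
eef_rot: [3.141, -0.001, -3.142]
force: [0.2, -0.3, -1.6]
grip_width: 0.0351
grip_force: 21.9
```

```bash
python3 - <<'E'
from h import *
x=viewer.camera("side"); W=cloud(x); e=viewer.recognise("egg_center",x)[:2]; print([(np.round(r["rect"]),r["score"]) for r in e])
g=x["img"].astype(int); m=(np.hypot(W[...,0]-.588,W[...,1]+.174)<.03)&(W[...,2]>.1)&(g[...,0]-g[...,2]>20)
print(m.sum(),np.percentile(W[m],[2,50,98],0).round(4) if m.sum() else "")
save("end.png",cv2.resize(x["img"][130:330,370:530],(480,600),interpolation=cv2.INTER_CUBIC)); go([.507,-.1735,.18],180)
E
```

```text
[(array([429., 226., 451., 241.]), 0.47), (array([341., 227., 452., 278.]), 0.23)]
142 [[ 0.5658 -0.1974  0.2025]
 [ 0.5753 -0.1909  0.2147]
 [ 0.5958 -0.1747  0.2275]]
t 17.75 pos [ 0.5078 -0.1735  0.1867] yaw [ 180.   -0. -180.] F [ 0.6 -0.5 -1.7] w 0.0353 gf 21.9 q6 -1.97
r [ 0.0001 -0.0002  0.    ] d [ 0.0076 -0.0003  0.0672]
```

View pics/end.png

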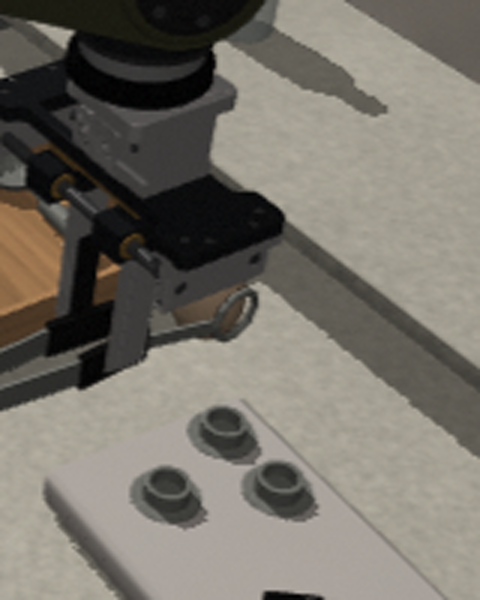

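The picture shows the egg (210,308) held between the rings (ring at (238,310)). Its cup at (165,485) is empty, and the egg is about 0.137 m above its seat. I hand in.

```bash
python3 -c "
from h import *
print(hand_in())"
```

```text
the job is handed in; nothing more can be done
None
```

I handed the job in with the dial measured at 1.59 rad (long mark at 1.6) and let go, and the tongs in the grip holding the egg still about 13.7 cm above its cup; hand-in returned no verdict.

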